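Close the dust box and set its damper

ROBOT

A 6-joint arm with a two-finger parallel gripper is mounted at the origin on the work surface. World frame = base frame: x ahead of the robot, y to its left, z up, the work surface at z = 0. Lengths are in mm, angles in rad, forces in N, time in s.
With the tool pointing down it reaches from about 350 to 975 mm from the base axis. Payload 7.1 kg.
Tool frame: the origin (TCP) lies at the centre of the arm's flange, where the gripper is bolted on; the fingertips stand 182 mm ahead of it and the grasp point (between the pads) lies 163 mm ahead of it; z points along the fingers, y is the line along which they close (so a half turn about z gives the same grasp; the last joint's range is limited). The gripper opens to 88 mm and grips with 3 to 60 N. Pads are 20 mm wide; open, the fingers measure 115 mm over their backs; the gripper's body (75 mm by 178 mm) begins 61 mm behind the grasp point.
Start: joints at [1.219, 0.423, 1.63, -0, 1.089, -0.019], TCP at [204.15, 590.702, 404.675] pointing down, gripper open.
Joint ranges: [-3, 3], [-0.9, 2.11], [0.09, 2.58], [-1.31, 4.45], [0.11, 2.69], [-2.54, 2.54]. Speed limits (rad/s): [2.39, 2.39, 3.01, 3.14, 3.14, 3.14].

INTERFACE

Orientations are given as a rotation vector (axis times angle).
In Python, from workcell import readout, get_image, ctrl gives the robot as it stands.
- The arm moves only by the tool step_arm, never from a script. Its argument "targets" is a list that holds one entry, the list of rows, each a list of 7 numbers: the shift along the world's x, y, z as a fraction of full scale, then the turn, a rotation vector about the world's x, y, z as a fraction of full scale, then the opening, from 0 (shut) to 1 (fully open). In form: [[[dx, dy, dz, wx, wy, wz, claw], ...]]. A call has exactly 5 rows; each row shifts and turns the commanded pose from where the row before left it; what a row does not reach is not made up. Full scale, the value 1, is 0.05 m for a shift and 4 degrees for a turn. A row lasts 1/8 s, in which the tool goes at most 62.5 mm and 10.7 degrees, less where a joint would pass 70% of its speed; a pose out of reach is approached as far as the arm can. A call with a number of a shift or a turn outside -1 to 1 is refused whole. A call with a gripper value outside its range is refused whole. The fingers move at their own pace and stop on an object; the grip force is fixed at half the most. Time passes only in rows, so rows that do not move let the fingers close, or fill a call up. It gives the time, the measured TCP pose, the force, the opening and the grip force at its end, in the units of the state.
- readout.get_obs(): the state, without advancing time (a new reading comes with each control period).
- get_image(name): name is "side" or "top" or "wrist"; returns a dict with "pixels" (480x640x3 uint8, red, green, blue), "intrinsics" (3x3 intrinsics, pixels), "extrinsics" (4x4, takes a point from world to camera coordinates). Camera axes: x right, y down, z forward; pixel columns grow to the right and rows downward; lengths in mm; the calibration is good to about 2 mm. A picture is of the moment at which its call begins. There is no depth.
- ctrl.close_job(): hands the job in; it is judged then, once.
The state is a dict: "t": time; "qpos": joint angles; "qvel": joint speeds; "joint_torque": joint torques, N m; "ee_pos": TCP position; "orientation": TCP orientation; "ft_force": force on the tool from outside, world axes, zero at the start; "moment": the same for the moment, N m; "width": finger opening in mm; "grasp_force": force on a finger pad.
Only numpy, scipy, OpenCV 4.12 (cv2) and the standard library are available. Lean on these libraries where they do the work, as an engineer would, in place of code of your own. Each camera call takes 0.05 s, during which the arm holds its last target. There are 200 camera calls.

TASK

Get the sanding dust box ready for use. First press its propped-open lid down until it is fully shut, then swing the steel hasp down over the catch until it lies flat against the front of the box, and last push the air damper's knob in from fully out to its middle click and let go. Do not shove or knock over the things lying about on the bench.

Things in the scene. Friction and masses are not known exactly. Their poses are not given: they have to be found in the camera images.
- dust_box: Fixed plywood box, 240 deep (x) by 360 wide (y) by 150 high without its lid. Origin: on the bench under the middle of its front face; its x axis points into the box (front face is the plane x=0, the back at x=240), y to its left, z up. The front, with hasp, catch and damper knob, faces the robot. The catch is a steel pad at y=+75, z 74 to 118, 8 thick, with a steel staple (a loop 6 wide in y, z 87 to 107) that stands out to x=-27.
- lid_front (a point): Middle of the lid's top near its front edge (6 behind it); x axis in the lid towards its hinge, z out of its top. The lid is a plywood board 246 x 366 x 16, hinged along the box's back rim; hinge line at box x=240, z=150.5, level with its underside, so this point is 240 along and 16 above it. Propped up 0.25 to 0.5 rad at the start; shut, it is level with this point at box x=0, z=166.5.
- lid_press (a point): A clear spot on the lid's top to press on, right of the hasp: 200 from the hinge line, at box y=-60; shut, at box x=40, z=166.5, on its lower stop. The lid's stiff hinge holds it at any angle; 3 to 5 N pressed down near its front edge closes it and it stays shut. The raised hasp stands up above the front edge on the left.
- hasp (a joint): Angle of the hasp, rad, relative to the lid: 0 hangs straight down flat on the catch pad, the staple standing out through its slot; with the lid shut, pi/2 sticks level out to the front and 2.9 points nearly straight up (its limit). The hinge is stiff (about 0.09 N m): it stays where it is left, while the lid moves too. There is no snap.
- hasp_hinge (a point): Middle of the hasp's hinge line, which runs along the box's y at the lid's front edge, at y=+75; with the lid shut at box x=-10, z=162. The hasp is a flat steel strap 40 wide (y), 4 thick, reaching 100 from the hinge line: a solid plate from 3 to 53 mm below the hinge, a slot 18 wide from 52 to 78, a solid rounded tongue beyond. The staple juts 15 past the closed strap, 55 to 75 below the hinge: press on the solid plate above it. Barrel flush with the strap.
- hasp_plate (a point): Middle of the solid plate of the hasp, 30 from the hinge line along the strap; z axis along the strap towards the hinge, x axis is normal to it (towards the box when closed). The plate is 4 thick, centred here.
- damper (a joint): How far the damper rod is pushed in from fully out, m: 0 fully out (its start), 0.036 fully in (stops), with a click (spring detent) in the middle at 0.018. It takes about 6 N to push it out of an end; let go between 0.010 and 0.026 it snaps to the middle and stays there, and about 6 N pushes it on past the middle click.
- damper_knob (a point): Centre of the round black knob (30 diameter, 25 long) on the end of the steel rod (10 diameter), whose axis runs along the box's x at box y=-85, z=85. The knob's centre is 67 in front of the box's front face with the rod fully in, 85 at the middle click, 103 fully out; x axis points along the rod into the box. A boss of radius 14 round the rod stands 18 out of the face. A thin black ring on the rod is level with the boss's mouth at the middle click.
- paint_tin: Bystander: steel paint tin, 90 diameter, 100 high, standing left of the box; origin under its centre.
- sanding_block: Bystander: cork block 65 x 110 x 32 high lying in front of the box below the hasp; origin under its centre.
- tape_roll: Bystander: roll of tape lying flat, 110 diameter, 25 high, to the front right of the box; origin under its centre.
- scraper: Bystander: flat scraper lying on the bench, front left.
- brush: Bystander: paint brush lying on the bench, front right.
- filler_jar: Bystander: white jar, 72 diameter, 85 high, right of the box; origin under its centre.

How it is judged (in metres and radians):
On the way, in this order (a step that is already met when the one before it is completed fails the run):
1. the lid is pressed fully shut (angle between lid_front's own z axis and vertical below 0.035 rad), for 0.2 s.
2. the hasp is swung down over the catch, flat against the front, the lid shut (value of joint hasp below 0.12 rad and angle between lid_front's own z axis and vertical below 0.035 rad), for 0.2 s.
3. the damper rod is at its middle click (value of joint damper between 0.014 and 0.022 m), for 0.2 s.
At the end, for the whole second after the job is handed in: The lid is shut (within 0.035 rad), the hasp hangs flat over the catch (within 0.12 rad of closed) and the damper rod rests at its middle click (18 mm out, within 4 mm), released (all of step 2 and all of step 3); the robot touches nothing.
It fails at once if a bystander is shoved more than 40 mm or knocked over (distance of any of paint_tin, filler_jar, sanding_block, tape_roll, scraper, brush from where it was at the start of the episode above 0.04 m or angle between any of paint_tin, filler_jar's own z axis and vertical above 0.6 rad).
It also fails if it takes over 58 s, if anything falls off the work surface, if the arm or the gripper's body presses on something with over 40 N, if the wrist force passes 120 N, or if a joint passes its speed limit or range.

## Working session

There is one attempt and no reset: what is moved stays moved. The work goes in short steps, Python scripts to look and compute and a tool call to move; the robot and the scene stay as the last step left them, time stands still between calls to the robot, and variables do not carry over. Pictures are saved under pics/ and viewed, at most 10 in all, crops included, and the job is handed in when it is done.

Besides the shell and the picture viewer there is one more tool, called after "Emit:" by a JSON object that holds its "api" and its "payload". step_arm: Moves the arm, as the interface text tells. Shift numbers are shares of 0.05 m and turn numbers shares of 4 degrees, none past 1 either way. Its arguments: {"type":"object","properties":{"targets":{"type":"array"}},"required":["targets"]}

```bash
mkdir -p pics; cat > h.py <<'E'
import numpy as np, cv2
from workcell import readout, get_image, ctrl
def cap(n,f):
    d=get_image(n); cv2.imwrite(f'pics/{f}.png',cv2.cvtColor(np.asarray(d['pixels'],np.uint8),cv2.COLOR_RGB2BGR))
    np.savez(f'pics/{f}.npz',K=d['intrinsics'],E=d['extrinsics']); return d
def ray(f,uv):
    c=np.load(f'pics/{f}.npz');K,E=c['K'],c['E']
    R,t=E[:3,:3],E[:3,3]; o=-R.T@t; v=R.T@np.linalg.inv(K)@[uv[0],uv[1],1.]
    return o,v/np.linalg.norm(v)
def plane(f,uv,z):
    o,v=ray(f,uv); return o+v*(z-o[2])/v[2]
def tri(f1,a,f2,b):
    o,v=ray(f1,a);p,w=ray(f2,b)
    s=np.linalg.lstsq(np.c_[v,-w],p-o,rcond=None)[0]
    x,y=o+s[0]*v,p+s[1]*w; return (x+y)/2,np.linalg.norm(x-y)
def proj(f,P):
    c=np.load(f'pics/{f}.npz');K,E=c['K'],c['E']
    q=(K@(E[:3,:3]@np.atleast_2d(P).T+E[:3,3:])).T; return q[:,:2]/q[:,2:]
E
python3 - <<'E'
from h import *
for n in('side','top'):
    cap(n,n+'0'); print(n,ray(n+'0',(320,240)))
o=readout.get_obs();print({k:np.round(o[k],3) for k in('t','ee_pos','orientation','ft_force','width')})
E
```

```text
side (array([  64.47187148, -631.61576755,  875.95870022]), array([ 0.37798364,  0.59377834, -0.71032081]))
top (array([ 267.16651115,   21.71914572, 1379.96323703]), array([ 0.16741248, -0.00784342, -0.98585574]))
{'t': np.float64(0.1), 'ee_pos': array([204.084, 590.482, 403.986]), 'orientation': array([-5.200e-01, -3.098e+00,  2.000e-03]), 'ft_force': array([ 0.09 , -0.468,  0.428]), 'width': np.float64(87.962)}
```

View pics/side0.png

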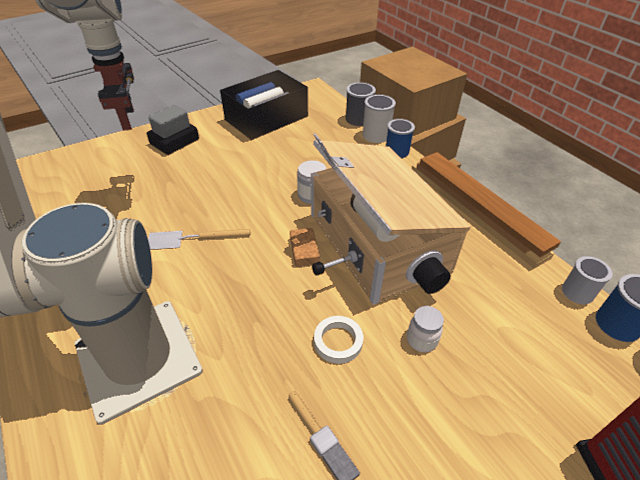

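View pics/top0.png

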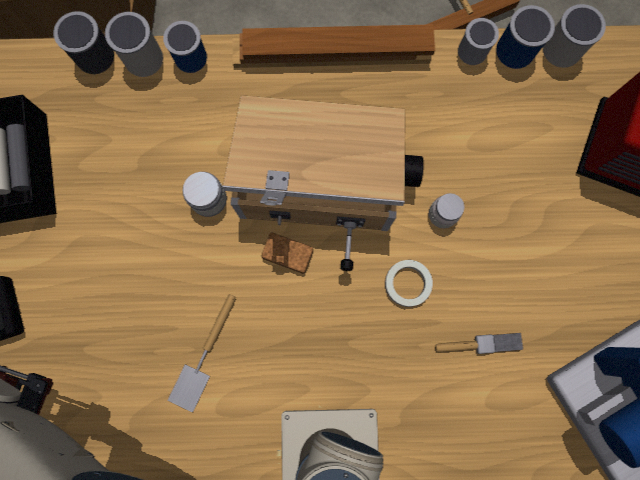

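The side view shows the box with its lid propped, the raised hasp near (335,155) and the knob at (318,268). The top view shows the knob at (347,265), the box's front bottom edge from about (238,218) to (390,228), and the hasp at (276,188). I'll zoom in on both.

```bash
python3 - <<'E'
import cv2
a=cv2.imread('pics/side0.png')[125:305,285:480]; b=cv2.imread('pics/top0.png')[90:280,220:430]
cv2.imwrite('pics/sc.png',cv2.resize(a,None,fx=3.3,fy=3.3,interpolation=cv2.INTER_CUBIC)[:600])
cv2.imwrite('pics/tc.png',cv2.resize(b,None,fx=3,fy=3,interpolation=cv2.INTER_CUBIC)[:600])
E
```

```text
(no output)
```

View pics/sc.png

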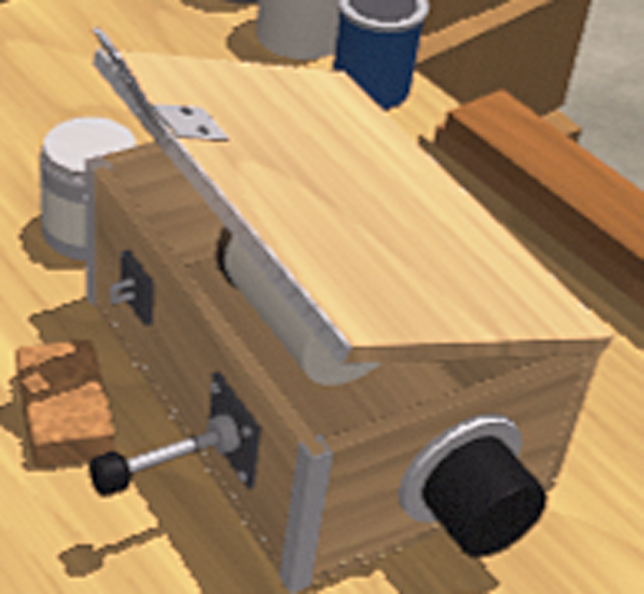

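View pics/tc.png

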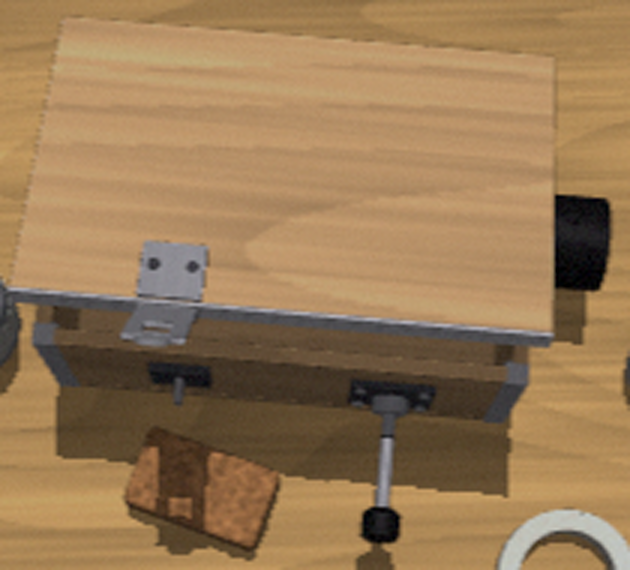

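```bash
cat >> h.py <<'E'
S=lambda u,v:(285+u/3.3-.35,125+v/3.3-.35)
T=lambda u,v:(220+u/3-.33,90+v/3-.33)
E
python3 - <<'E'
from h import *
for n,s,t in [('knob',(110,473),(380,524)),('boss',(228,433),(390,402)),('lidFR',(350,353),(552,335)),('lidBR',(608,340),(553,57)),('boxFRtop',(312,446),(523,370)),('tip',(100,35),(155,343)),('catch',(137,287),(180,376)),('staple',(115,295),(179,400)),('lidFL',(100,58),(8,290))]:
    p,e=tri('side0',S(*s),'top0',T(*t));print(n,p.round(1),round(e,1))
print('z0 top L,R',plane('top0',T(62,385),0).round(),plane('top0',T(500,420),0).round(),'side R',plane('side0',S(290,590),0).round())
for p in [(30,325),(523,370)]: print('z150 front',plane('top0',T(*p),150).round())
E
```

```text
knob [431.1 -46.9  85.7] 2.1
boss [525.  -57.9  84.8] 3.7
lidFR [ 535.7 -157.8  244.5] 1.7
lidBR [ 764.3 -180.7  162. ] 1.8
boxFRtop [ 528.8 -148.4  154.9] 4.0
tip [513.6 101.6 337.5] 0.0
catch [546.2 100.6  97.2] 3.7
staple [527.2 101.9  96.6] 2.3
lidFL [577.2 207.8 239.2] 2.6
z0 top L,R [560. 203.   0.] [ 523. -151.   -0.] side R [ 525. -150.    0.]
z150 front [574. 207. 150.]
z150 front [ 532. -150.  150.]
```

Emit:
{"api": "step_arm", "payload": {"targets": [[[0,0,1,0,0,0.62,0],[0,0,1,0,0,0.62,0],[0.3,-0.5,0.8,0,0,0.62,0],[0.58,-0.97,0,0,0,0.62,0],[0.58,-0.97,0,0,0,0.62,0]]]}}

```text
t: 0.72
ee_pos: [277.5, 467.4, 544.9]
orientation: [0.179, 3.136, 0.001]
ft_force: [0.7, 0.5, -0.0]
width: 41.2
grasp_force: 0.0
```

Emit:
{"api": "step_arm", "payload": {"targets": [[[0.58,-0.97,0,0,0,0,0],[0.58,-0.97,0,0,0,0,0],[0.58,-0.97,0,0,0,0,0],[0.58,-0.97,0,0,0,0,0],[0.58,-0.97,0,0,0,0,0]]]}}

```text
t: 1.35
ee_pos: [422.6, 224.5, 544.5]
orientation: [-0.182, -3.136, 0.0]
ft_force: [0.3, 0.3, 0.4]
width: 0.2
grasp_force: 0.0
```

Emit:
{"api": "step_arm", "payload": {"targets": [[[0.58,-0.97,0,0,0,0,0],[0.58,-0.97,0,0,0,0,0],[0.58,-0.97,0,0,0,0,0],[0.58,-0.97,0,0,0,0,0],[0.58,-0.97,0,0,0,0,0]]]}}

```text
t: 1.98
ee_pos: [567.8, -18.1, 544.4]
orientation: [-0.183, -3.136, -0.0]
ft_force: [0.5, -0.5, -0.2]
width: 0.6
grasp_force: 0.0
```

Emit:
{"api": "step_arm", "payload": {"targets": [[[0.26,-0.42,-0.4,0,0,0,0],[0,0,-0.8,0,0,0,0],[0,0,-0.8,0,0,0,0],[0,0,-0.5,0,0,0,0],[0,0,-0.2,0,0,0,0]]]}}

```text
t: 2.6
ee_pos: [579.7, -37.3, 407.9]
orientation: [-0.183, -3.133, -0.0]
ft_force: [-0.5, -0.3, 1.7]
width: 0.4
grasp_force: 0.6
```

Emit:
{"api": "step_arm", "payload": {"targets": [[[0,0,-0.2,0,0,0,0],[0,0,-0.2,0,0,0,0],[0,0,-0.2,0,0,0,0],[0,0,-0.2,0,0,0,0],[0,0,-0.2,0,0,0,0]]]}}

```text
t: 3.22
ee_pos: [580.1, -37.3, 359.1]
orientation: [-0.183, -3.136, 0.0]
ft_force: [-1.6, 0.8, 1.8]
width: 0.3
grasp_force: 0.5
```

Emit:
{"api": "step_arm", "payload": {"targets": [[[0,0,-0.1,0,0,0,0],[0,0,-0.08,0,0,0,0],[0,0,-0.06,0,0,0,0],[0,0,-0.04,0,0,0,0],[0,0,0,0,0,0,0]]]}}

```text
t: 3.85
ee_pos: [580.1, -37.3, 348.6]
orientation: [0.183, 3.136, -0.0]
ft_force: [-10.5, -0.2, 24.8]
width: 0.6
grasp_force: 12.4
```

Emit:
{"api": "step_arm", "payload": {"targets": [[[0,0,0,0,0,0,0],[0,0,0.2,0,0,0,0],[0,0,0.8,0,0,0,0],[0,0,1,0,0,0,0],[0,0,1,0,0,0,0]]]}}

```text
t: 4.47
ee_pos: [580.1, -37.3, 497.2]
orientation: [0.183, 3.136, -0.0]
ft_force: [0.3, -0.6, -0.2]
width: 0.4
grasp_force: 0.0
```

```bash
python3 - <<'E'
from h import *
cap('side','side1');cap('top','top1')
a=cv2.imread('pics/side1.png')[125:305,285:480]; b=cv2.imread('pics/top1.png')[90:280,220:430]
a=cv2.resize(a,(400,369),interpolation=cv2.INTER_CUBIC);b=cv2.resize(b,(400,362),interpolation=cv2.INTER_CUBIC)
cv2.imwrite('pics/c1.png',np.hstack([a[:362],b]))
X=lambda x,y,z:[543+.9936*x+.1128*y,26-.1128*x+.9936*y,z]
for n in('side1','top1'): print(proj(n,[X(-10,75,162),X(-6,-183,166.5),X(-6,183,166.5),X(246,-183,166.5),X(-103,-85,85)]).round(1).tolist())
E
```

```text
[[324.2, 192.9], [378.0, 260.2], [308.0, 167.7], [471.4, 226.5], [317.5, 268.2]]
[[277.6, 210.0], [397.7, 218.3], [227.7, 203.4], [405.3, 107.1], [346.5, 263.9]]
```

View pics/c1.png

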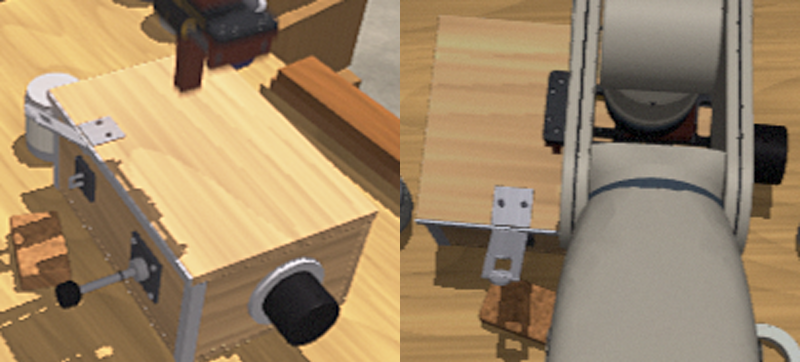

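The lid is level and shut. The hasp sticks up and out, with its tip at about (29,108) in the side crop and (500,283) in the top crop.

Emit:
{"api": "step_arm", "payload": {"targets": [[[-0.44,0.95,0,0,0,0,0],[-0.44,0.95,0,0,0,0,0],[-0.45,0.94,0,0,0,0,0],[0,0,-0.9,0,0,0,0],[0,0,-0.9,0,0,0,0]]]}}

```text
t: 5.2
ee_pos: [513.2, 105.5, 404.7]
orientation: [0.18, 3.135, 0.001]
ft_force: [-0.1, -0.5, -0.5]
width: 0.2
grasp_force: 0.0
```

Emit:
{"api": "step_arm", "payload": {"targets": [[[0,0,-0.3,0,0,0,0],[0,0,-0.2,0,0,0,0],[0,0,-0.2,0,0,0,0],[0,0,-0.2,0,0,0,0],[0,0,-0.2,0,0,0,0]]]}}

```text
t: 5.82
ee_pos: [513.9, 104.6, 350.7]
orientation: [0.183, 3.135, 0.0]
ft_force: [-0.9, 1.0, 2.9]
width: 0.4
grasp_force: 1.0
```

Emit:
{"api": "step_arm", "payload": {"targets": [[[0,0,-0.16,0,0,0,0],[0,0,-0.16,0,0,0,0],[0,0,-0.16,0,0,0,0],[0,0,-0.16,0,0,0,0],[0,0,-0.1,0,0,0,0]]]}}

```text
t: 6.45
ee_pos: [513.4, 104.7, 312.9]
orientation: [-0.183, -3.135, 0.0]
ft_force: [-1.4, 0.8, 2.4]
width: 0.3
grasp_force: 1.1
```

Emit:
{"api": "step_arm", "payload": {"targets": [[[0.05,-0.006,-0.08,0,0,0,0],[0.07,-0.008,-0.08,0,0,0,0],[0.07,-0.008,-0.04,0,0,0,0],[0.07,-0.008,0,0,0,0,0],[0.06,-0.007,0,0,0,0,0]]]}}

```text
t: 7.08
ee_pos: [529.3, 102.8, 303.2]
orientation: [-0.183, -3.134, 0.001]
ft_force: [-12.4, 3.4, 2.3]
width: 0.3
grasp_force: 6.4
```

Emit:
{"api": "step_arm", "payload": {"targets": [[[0.02,-0.002,0,0,0,0,0],[0.02,-0.002,0,0,0,0,0],[0,0,0,0,0,0,0],[0,0,0,0,0,0,0],[0,0,0,0,0,0,0]]]}}

```text
t: 7.7
ee_pos: [529.9, 102.8, 303.2]
orientation: [-0.182, -3.13, 0.001]
ft_force: [-11.3, 2.7, 3.3]
width: 0.5
grasp_force: 5.6
```

Emit:
{"api": "step_arm", "payload": {"targets": [[[-0.3,0.034,0,0,0,0,0],[-0.9,0.1,0,0,0,0,0],[-0.9,0.1,0,0,0,0,0],[-0.6,0.07,0,0,0,0,0],[0,0,0,0,0,0,0]]]}}

```text
t: 8.32
ee_pos: [395.1, 117.9, 303.9]
orientation: [0.181, 3.136, -0.0]
ft_force: [-0.3, 0.7, -0.4]
width: 0.6
grasp_force: 0.0
```

```bash
python3 - <<'E'
from h import *
cap('side','side2')
a=cv2.imread('pics/side2.png')[125:305,285:480]
cv2.imwrite('pics/c2.png',cv2.resize(a,None,fx=3.3,fy=3.3,interpolation=cv2.INTER_CUBIC))
E
```

```text
(no output)
```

View pics/c2.png

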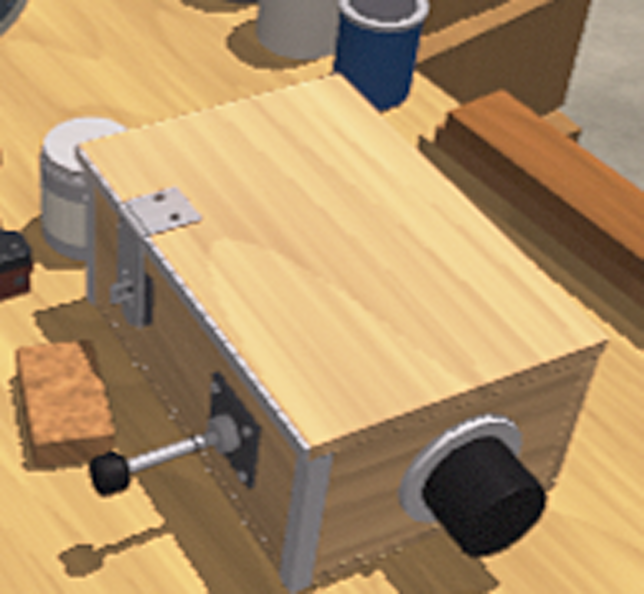

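The hasp lies flat on the catch with the staple through its slot, at about (125,290). The knob is still fully out at (110,473).

Emit:
{"api": "step_arm", "payload": {"targets": [[[-0.03,-0.8,0,0,0,0,0],[-0.03,-0.8,0,0,0,0,0],[-0.03,-0.8,-0.2,0,0,0,0],[-0.03,-0.8,-0.74,0,0,0,0],[0,0,0,0,0,0,0]]]}}

```text
t: 9.0
ee_pos: [391.4, -44.4, 255.2]
orientation: [-0.19, -3.134, 0.0]
ft_force: [-1.2, -0.1, -0.3]
width: 0.4
grasp_force: 0.0
```

Emit:
{"api": "step_arm", "payload": {"targets": [[[0.12,-0.014,0,0,0,0,0],[0.12,-0.014,0,0,0,0,0],[0.1,-0.011,0,0,0,0,0],[0.06,-0.007,0,0,0,0,0],[0,0,0,0,0,0,0]]]}}

```text
t: 9.62
ee_pos: [410.0, -43.8, 256.7]
orientation: [-0.181, -3.134, -0.0]
ft_force: [-4.7, 1.4, 1.7]
width: 0.6
grasp_force: 2.2
```

Emit:
{"api": "step_arm", "payload": {"targets": [[[0.06,-0.007,0,0,0,0,0],[0.06,-0.007,0,0,0,0,0],[0.06,-0.007,0,0,0,0,0],[0.06,-0.007,0,0,0,0,0],[0.06,-0.007,0,0,0,0,0]]]}}

```text
t: 10.25
ee_pos: [426.3, -46.3, 256.8]
orientation: [0.182, 3.135, -0.0]
ft_force: [-0.8, 0.0, -0.3]
width: 0.4
grasp_force: 0.0
```

Emit:
{"api": "step_arm", "payload": {"targets": [[[-0.2,0.023,0,0,0,0,0],[-0.5,0.056,0,0,0,0,0],[-0.1,0,0.8,0,0,0,0],[0,0.6,1,0,0,0,0],[0,0.6,1,0,0,0,0]]]}}

```text
t: 10.88
ee_pos: [384.6, 18.2, 397.9]
orientation: [-0.185, -3.135, 0.0]
ft_force: [1.5, 0.5, -0.8]
width: 0.2
grasp_force: 0.0
```

```bash
python3 - <<'E'
from h import *
cap('side','side3')
a=cv2.imread('pics/side3.png')[125:305,285:480]
cv2.imwrite('pics/c3.png',cv2.resize(a,None,fx=3.3,fy=3.3,interpolation=cv2.INTER_CUBIC))
X=lambda x,y,z:[543+.9936*x+.1128*y,26-.1128*x+.9936*y,z]
print((proj('side3',[X(-d,-85,85) for d in(103,85,67)])-[285,125])*3.3)
E
```

```text
[[107.31581038 472.67711997]
 [130.05898736 464.72149503]
 [152.56168268 456.84999122]]
```

View pics/c3.png

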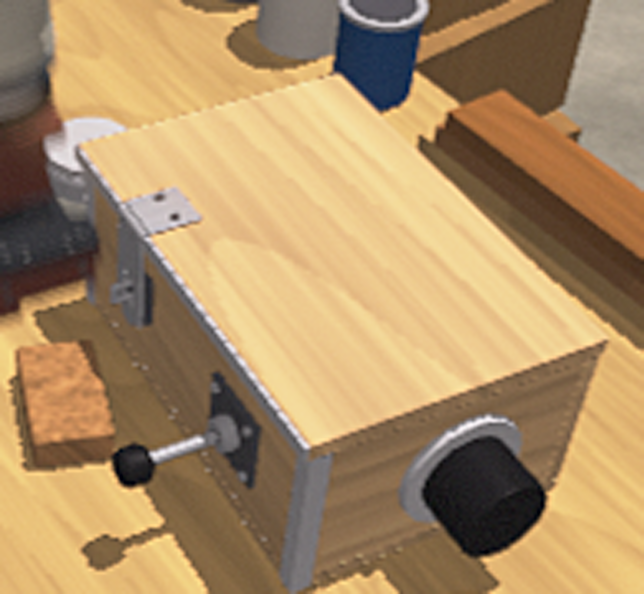

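The knob is at (133,464). The middle click projects to (130,465), so it is where it should be. The lid is shut, the hasp is flat and the robot is clear.

```bash
python3 -c "
from h import *
print(ctrl.close_job())"
```

```text
the job is handed in; nothing more can be done
None
```

The job is handed in: the last camera view showed the lid shut, the hasp flat over the catch and the damper knob at its middle click, with the arm clear; the hand-in returned no verdict.

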